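# Stroke the weighing pan along its marked arc to check its spring travel

### The arm

A 6-joint arm with a two-finger parallel gripper is mounted at the origin on the work surface. World frame = base frame: x ahead of the robot, y to its left, z up, the work surface at z = 0. Lengths are in m, angles in rad, forces in N, time in s.
With the tool pointing down it reaches from about 0.4 to 0.825 m from the base axis. Payload 7 kg.
Tool frame: the origin (TCP) lies between the finger pads, 19 mm behind the fingertips; this is the grasp point; z points along the fingers, y is the line along which they close (so a half turn about z gives the same grasp; the last joint's range is limited). The gripper opens to 88 mm and grips with 3 to 60 N. Pads are 19 mm wide; open, the fingers measure 130 mm over their backs; the gripper's body (78 mm by 193 mm) begins 47 mm behind the grasp point.
Start: joints at [-0.832, 0.359, 0.012, 0, -1.224, -0.288], TCP at [0.294, -0.608, 0.245] pointing down, gripper open.
Joint ranges: [-3.07, 3.07], [-1.43, 2.12], [-1.02, 1.25], [-3.03, 1.67], [-3.05, -0], [-3.03, 3.03]. Speed limits (rad/s): [2.39, 2.39, 3.01, 3.14, 3.14, 3.14].

### API

Orientations are given as [roll, pitch, yaw] about the fixed x, y, z axes, in that order (R = Rz(yaw) Ry(pitch) Rx(roll)).
In Python, from station import get_state, cams, arm, nets gives the robot as it stands.
- The arm moves only by the shell command python3 -m creep 'ROWS' [FORCE]. ROWS is a JSON object of lists of equal length, an entry for each row: "translation": the shift along the world's x, y, z in mm, a list of three; "spin": the turn about the world's z in rad; "gripper": the opening, from 0 (shut) to 1 (fully open). In form: {"translation": [[dx, dy, dz], ...], "spin": [spin, ...], "gripper": [gripper, ...]}. A call has 1 to 8 rows; each row shifts and turns the commanded pose from where the row before left it; what a row does not reach is not made up. A row lasts 1/10 s, in which the tool goes at most 50 mm and 8.59 degrees, less where a joint would pass 70% of its speed; a pose out of reach is approached as far as the arm can. A call is refused whole if a number of a shift passes 50 or a number of a turn 0.15, either way. A call with a gripper value outside its range is refused whole. The fingers move at their own pace and stop on an object; FORCE is the grip in N (left out, the last holds). Time passes only in rows, so rows that do not move let the fingers close. It gives the time, the measured TCP pose, the force, the opening and the grip force at its end, in the units of the state.
- get_state(): the state, without advancing time (a new reading comes with each control period).
- cams.grab_frame(name): name is "side" or "top" or "wrist"; returns a dict with "img" (400x640x3 uint8, red, green, blue), "mtx" (3x3 intrinsics, pixels), "D" ([k1, k2, p1, p2, k3] as OpenCV has them; the pictures are not rectified), "R" (3x3) and "t" (3): a world point X has camera coordinates R X + t. Camera axes: x right, y down, z forward; pixel columns grow to the right and rows downward; lengths in m; the calibration is good to about 2 mm. A picture is of the moment at which its call begins. There is no depth.
- arm.job_done(): hands the job in; it is judged then, once.
Trained networks look in the newest picture that a camera, given by its name, has taken for a name from the list of things; names that differ only in an ending like _2 or _b are one class to them, and where a whole thing is asked for, a point or a joint stands for the part that bears it (a point fixed in the world has none). Each returns a list of dicts, best first, with "confidence" (0 to 1); they miss things now and then, are a little off and sometimes report something else, mostly with a low value. They report only what shows in the picture. A call takes as long as a camera call. They do not tell look-alikes from the thing itself.
- nets.search_frame(camera, label): "centre" ([x, y, z] in m, in world coordinates, good to about 4 mm: the middle of the surface that is visible of it).
- nets.pinpoint(camera, label): "centre" ([x, y, z] in m, in world coordinates, good to about 4 mm: a listed point, or the origin of a listed thing).
The state is a dict: "t": time; "q": joint angles; "qd": joint speeds; "joint_efforts": joint torques, N m; "eef_pos": TCP position; "ee_rot": TCP orientation; "force": force on the tool from outside, world axes, zero at the start; "moment": the same for the moment, N m; "width": finger opening in m; "gripper_force": force on a finger pad.
Only numpy, scipy, OpenCV 4.12 (cv2) and the standard library are available. Lean on these libraries where they do the work, as an engineer would, in place of code of your own. Each camera call takes 0.05 s, during which the arm holds its last target. There are 200 camera calls.

### The job

Check that the round weighing pan moves freely: with closed fingertips press lightly on the green bump and slide along the black line over each blue bump in turn to the red bump, keeping the pan pressed down a few millimetres all the way but never pushing it down onto its bottom stop. Finish holding: stop with the fingertips still resting on the red bump and the pan lightly pressed. Leave the brass weight standing in the middle of the pan and do not disturb the dish, bottle and jar.

Things in the scene. Friction and masses are not known exactly. Their poses are not given: they have to be found in the camera images.
- pan (a joint): how far the round aluminium weighing pan is pressed down (m): 0 at rest against its upper stop, growing downward, 0.014 on the bottom stop. The pan (208 mm diameter, 8 mm thick, top 76 mm above the table at rest) only slides straight up and down on a spring: it starts to move at about 1.3 to 2 N, needs about 0.35 N more for each mm, and comes back up when let go. It does not tilt or turn.
- pan_centre (a point): centre of the pan's top face; moves down with the pan. Its x axis points from the centre to the second blue bump (bump_blue2), z up.
- stand: fixed white base, 150 x 150 x 12 mm, with four black posts and a black bellows under the pan; cannot be moved. Origin on the table under the pan's centre, x and y axes as those of pan_centre.
- bump_green: green smooth low dome, 20 mm diameter and 2.5 mm high, fixed on the pan's top face on the black line: first bump, start of the line, at -100 degrees (counter-clockwise from above, from the pan's x axis; the line is an arc of 75 mm radius about the pan's centre). Origin at the centre of the dome's base, on the pan's top face; moves down with the pan.
- bump_blue1: blue smooth low dome, 20 mm diameter and 2.5 mm high, fixed on the pan's top face on the black line: second bump, at -50 degrees (counter-clockwise from above, from the pan's x axis; the line is an arc of 75 mm radius about the pan's centre). Origin at the centre of the dome's base, on the pan's top face; moves down with the pan.
- bump_blue2: blue smooth low dome, 20 mm diameter and 2.5 mm high, fixed on the pan's top face on the black line: third bump, at 0 degrees (counter-clockwise from above, from the pan's x axis; the line is an arc of 75 mm radius about the pan's centre). Origin at the centre of the dome's base, on the pan's top face; moves down with the pan.
- bump_blue3: blue smooth low dome, 20 mm diameter and 2.5 mm high, fixed on the pan's top face on the black line: fourth bump, at +50 degrees (counter-clockwise from above, from the pan's x axis; the line is an arc of 75 mm radius about the pan's centre). Origin at the centre of the dome's base, on the pan's top face; moves down with the pan.
- bump_red: red smooth low dome, 20 mm diameter and 2.5 mm high, fixed on the pan's top face on the black line: last bump, end of the line, at +100 degrees (counter-clockwise from above, from the pan's x axis; the line is an arc of 75 mm radius about the pan's centre). Origin at the centre of the dome's base, on the pan's top face; moves down with the pan.
- mid1 (a point): point of the painted black arc, on the pan's top face, halfway between bump 1 and bump 2 counted from the green one. The line is 5 mm wide and flat; neighbouring bumps are 63 mm apart.
- mid2 (a point): point of the painted black arc, on the pan's top face, halfway between bump 2 and bump 3 counted from the green one. The line is 5 mm wide and flat; neighbouring bumps are 63 mm apart.
- mid3 (a point): point of the painted black arc, on the pan's top face, halfway between bump 3 and bump 4 counted from the green one. The line is 5 mm wide and flat; neighbouring bumps are 63 mm apart.
- mid4 (a point): point of the painted black arc, on the pan's top face, halfway between bump 4 and bump 5 counted from the green one. The line is 5 mm wide and flat; neighbouring bumps are 63 mm apart.
- weight: loose brass weight with a knob, 32 mm diameter, 40 mm high, about 80 g, standing near the centre of the pan inside the arc; not to be disturbed. Origin at the centre of its underside.
- dish: loose closed round clear dish with amber filling, 90 mm diameter, 16 mm high, on the table beside the platform; leave alone. Origin at the centre of its underside.
- bottle: loose amber bottle with a white cap, 54 mm diameter, 110 mm high, on the table beside the platform; leave alone. Origin at the centre of its underside.
- jar: loose jar with a blue lid, 64 mm diameter, 75 mm high, on the table beside the platform; leave alone. Origin at the centre of its underside.
Not all that is in view belongs to the job. What is shaped like the stand but purple is not meant.

How it is judged:
By the outcome, as a careful person would: the job done as asked, in the order asked, and still so for the second after the job is handed in, while the arm keeps its last pose, push and grip.
It also fails if it takes over 48 s, if anything falls off the work surface, if the arm or the gripper's body presses on something with over 40 N, if the wrist force passes 120 N, or if a joint passes its speed limit or range.

## Working session

There is one attempt and no reset: what is moved stays moved. The work goes in short steps, Python scripts to look and compute and a shell command to move; the robot and the scene stay as the last step left them, time stands still between calls to the robot, and variables do not carry over. Pictures are saved under pics/ and viewed, at most 10 in all, crops included, and the job is handed in when it is done.

```bash
mkdir -p pics; cat > h.py <<'E'
from station import get_state, cams, arm, nets
import numpy as np, cv2
def save(n,f): cv2.imwrite(f'pics/{n}.png',f['img'][:,:,::-1])
E
python3 - <<'E'
from h import *
import numpy as np
np.set_printoptions(precision=4,suppress=True)
s=get_state();print(s['t'],s['eef_pos'],s['ee_rot'],s['force'],s['width'])
fs={c:cams.grab_frame(c) for c in('top','side')}
cv2.imwrite('pics/a.png',cv2.resize(np.vstack([fs['top']['img'],fs['side']['img']]),(480,600))[:,:,::-1])
save('top',fs['top']);save('side',fs['side'])
for c in fs:
  for l in['pan_centre','stand','bump_green','bump_blue1','bump_blue2','bump_blue3','bump_red','weight','dish','bottle','jar']:
    print(c,l,[(np.round(d['centre'],4),round(d['confidence'],2)) for d in nets.pinpoint(c,l)[:3]])
print(get_state()['t'])
E
```

```text
0.0 [ 0.2939 -0.6072  0.2444] [ 3.14   -0.0001 -2.6909] [-0.1868 -0.1108 -0.3189] 0.08745649829421141
top pan_centre [(array([0.5597, 0.0625, 0.0777]), 0.8), (array([0.2858, 0.2177, 0.0769]), 0.77), (array([0.6334, 0.0641, 0.0746]), 0.22)]
top stand [(array([ 0.5611,  0.0653, -0.0027]), 0.81), (array([0.2859, 0.2201, 0.0042]), 0.58)]
top bump_green [(array([ 0.5764, -0.0013,  0.0727]), 0.53), (array([0.2973, 0.143 , 0.0751]), 0.44)]
top bump_blue1 [(array([0.3513, 0.1809, 0.0798]), 0.63), (array([0.3124, 0.2917, 0.0782]), 0.6), (array([0.6279, 0.0975, 0.0759]), 0.41)]
top bump_blue2 [(array([0.3513, 0.1809, 0.0798]), 0.63), (array([0.3124, 0.2917, 0.0782]), 0.6), (array([0.6279, 0.0975, 0.0759]), 0.41)]
top bump_blue3 [(array([0.3513, 0.1809, 0.0798]), 0.63), (array([0.3124, 0.2917, 0.0782]), 0.6), (array([0.6279, 0.0975, 0.0759]), 0.41)]
top bump_red [(array([0.2463, 0.2786, 0.0779]), 0.57), (array([0.5228, 0.1314, 0.0769]), 0.49)]
top weight [(array([0.5602, 0.0603, 0.076 ]), 0.73), (array([ 0.4819,  0.2898, -0.0014]), 0.24), (array([ 0.562 ,  0.0692, -0.0014]), 0.17)]
top dish [(a
[... 694 characters left out ...]
096, 0.289 , 0.0789]), 0.53), (array([0.3489, 0.1806, 0.0743]), 0.45), (array([0.6278, 0.0955, 0.0762]), 0.41)]
side bump_blue3 [(array([0.3096, 0.289 , 0.0789]), 0.53), (array([0.3489, 0.1806, 0.0743]), 0.45), (array([0.6278, 0.0955, 0.0762]), 0.41)]
side bump_red [(array([0.2494, 0.2807, 0.0776]), 0.45), (array([0.5223, 0.1287, 0.0799]), 0.41)]
side weight [(array([0.5598, 0.0634, 0.0742]), 0.83), (array([ 0.5829, -0.3225,  0.0021]), 0.73), (array([ 0.4853,  0.2921, -0.001 ]), 0.2)]
side dish [(array([ 0.4833,  0.2911, -0.0017]), 0.67)]
side bottle [(array([ 0.6428,  0.3324, -0.0014]), 0.76), (array([0.5608, 0.06  , 0.0741]), 0.55)]
side jar [(array([ 0.5862, -0.3242,  0.0003]), 0.92)]
1.2
```

View pics/top.png

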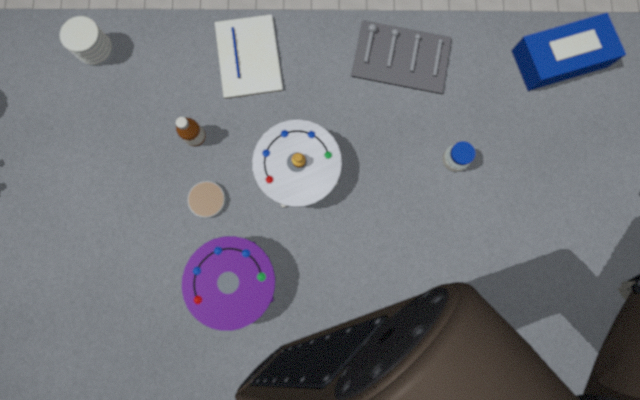

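View pics/side.png

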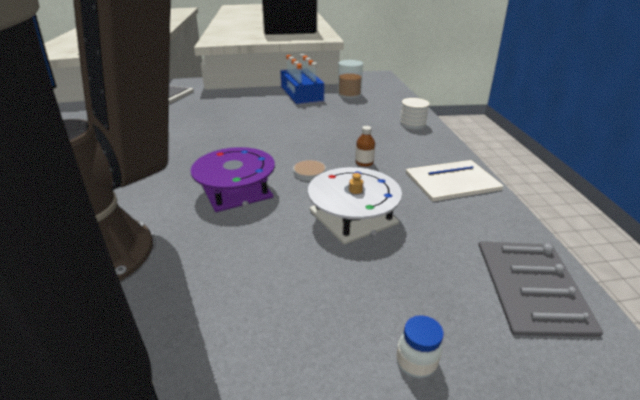

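The top view shows two look-alikes. The white aluminium pan with the brass weight is at (297,162), and the purple stand at (228,282) is not meant. I'll refine the white pan's pose from the bump colours and confirm it in an enlarged crop.

```bash
cat > fit.py <<'E'
from h import *
from scipy.optimize import least_squares
import sys
np.set_printoptions(precision=4,suppress=True)
ANG=np.radians([-100,-50,0,50,100])
def pts(p): a=ANG+p[2]; return np.c_[p[0]+.075*np.cos(a),p[1]+.075*np.sin(a),np.full(5,p[3] if len(p)>3 else .0775)]
def proj(f,X): return cv2.projectPoints(X,cv2.Rodrigues(np.array(f['R']))[0],np.array(f['t']),np.array(f['mtx']),np.array(f['D']))[0][:,0]
def blobs(f,p0,r):
  hsv=cv2.cvtColor(f['img'],cv2.COLOR_RGB2HSV); out=[]
  for (u,v),k in zip(proj(f,pts(p0)),'gbbbr'):
    y,x=np.mgrid[:400,:640]; near=(x-u)**2+(y-v)**2<r*r
    h=hsv[...,0].astype(int);s=hsv[...,1]>100
    m={'g':(h>45)&(h<88),'b':(h>100)&(h<130),'r':(h<8)|(h>172)}[k]&s&near&(hsv[...,2]>50)
    w=m*hsv[...,1].astype(float)
    out.append([(w*x).sum()/w.sum(),(w*y).sum()/w.sum()] if m.sum()>4 else [np.nan]*2)
  return np.array(out)
def fit(fs,p0,r):
  B=[blobs(f,p0,ri) for f,ri in zip(fs,r)]
  res=lambda p:np.nan_to_num(np.concatenate([(proj(f,pts(p))-b).ravel() for f,b in zip(fs,B)]))
  s=least_squares(res,p0[:3]);return s.x,res(s.x)
E
python3 - <<'E'
from fit import *
p0=[.56,.065,np.radians(24)]
fs=[cams.grab_frame(c) for c in('top','side')]
for F,r in((fs,(9,9)),(fs[:1],(9,)),(fs[1:],(9,))):
  x,e=fit(F,p0,r);print(x,np.degrees(x[2]),e.round(1))
x,_=fit(fs,p0,(9,9));print(pts(x))
c=fs[0]['img'][60:340,140:400].copy()
c=cv2.resize(c,None,fx=2,fy=2,interpolation=3)
for u in proj(fs[0],pts(x)): cv2.circle(c,tuple(int(q) for q in (u-[140,60])*2+1),2,(255,255,0),-1)
cv2.imwrite('pics/crop.png',c[:,:,::-1])
E
```

```text
[0.5592 0.0673 0.4057] 23.243316390259857 [ 0.1  0.1  0.  -0.   0.1 -0.1  0.2 -0.   0.1  0.1  0.  -0.4  0.  -0.1
 -0.1 -0.3  0.   0.   0.  -0.2]
[0.5593 0.0675 0.406 ] 23.259816358489715 [-0.   0.1 -0.1 -0.   0.  -0.1  0.1 -0.  -0.   0.1]
[0.559  0.0663 0.4055] 23.230951169438416 [-0.  -0.1  0.   0.2 -0.  -0.1  0.   0.   0.   0. ]
[[ 0.5764 -0.0057  0.0775]
 [ 0.6262  0.0335  0.0775]
 [ 0.6282  0.0969  0.0775]
 [ 0.5809  0.1391  0.0775]
 [ 0.5181  0.13    0.0775]]
```

View pics/crop.png

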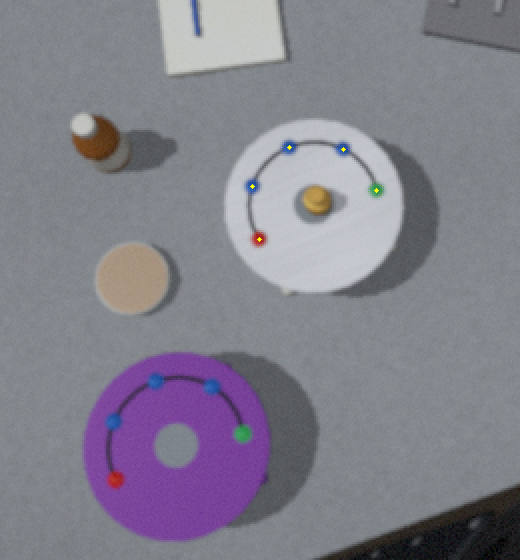

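The crop confirms it: the white pan with the brass weight is at crop (315,205), and the fitted dots sit on all five of its bumps. The purple stand at (177,447) is excluded. Next I close the fingers and move to above the green bump.

```bash
python3 -m creep '{"translation":[[10,20,0],[18,38,0],[18,38,0],[18,38,0],[18,38,0],[18,38,0],[18,38,0],[18,38,0]],"spin":[0,0,0,0,0,0,0,0],"gripper":[0,0,0,0,0,0,0,0]}' 20
python3 -m creep '{"translation":[[18,38,0],[18,38,0],[18,38,0],[18,38,-10],[18,38,-20],[18,38,-20],[10,20,-20],[0,0,0]],"spin":[0,0,0,0,0,0,0,0],"gripper":[0,0,0,0,0,0,0,0]}'
```

```text
t: 2.1
eef_pos: [0.4306, -0.32, 0.2457]
ee_rot: [-3.141, 0.0, -2.691]
force: [1.5, -0.2, -0.2]
width: 0.0291
gripper_force: 0.0
t: 2.9
eef_pos: [0.5478, -0.0712, 0.1726]
ee_rot: [3.14, -0.004, -2.688]
force: [0.0, -1.4, 0.4]
width: 0.0003
gripper_force: 0.0
```

```bash
python3 -m creep '{"translation":[[9,20,0],[10,22,-10],[10,24,-20],[0,0,-15],[0,0,-5],[0,0,0],[0,0,0]],"spin":[0,0,0,0,0,0,0],"gripper":[0,0,0,0,0,0,0]}'
python3 - <<'E'
from fit import *
p0=[.5592,.0673,.4057]
fs=[cams.grab_frame(c) for c in('top','side','wrist')]
for n,f in zip('tsw',fs): 
  print(n,proj(f,pts(p0)).round(0).tolist(),blobs(f,p0,10 if n!='w' else 40).round(1).tolist())
s=get_state();print(s['eef_pos'],s['ee_rot'],s['force'])
save('w1',fs[2]);save('s1',fs[1])
E
```

```text
t: 3.6
eef_pos: [0.5774, -0.0081, 0.1263]
ee_rot: [-3.141, 0.001, -2.691]
force: [-0.2, 0.1, -0.7]
width: 0.0005
gripper_force: 0.0
t [[328.0, 155.0], [311.0, 134.0], [284.0, 133.0], [266.0, 153.0], [269.0, 179.0]] [[nan, nan], [nan, nan], [284.3, 133.5], [265.7, 152.7], [269.0, 179.0]]
s [[369.0, 206.0], [388.0, 195.0], [381.0, 180.0], [357.0, 173.0], [332.0, 176.0]] [[369.2, 206.8], [387.7, 195.0], [383.6, 180.2], [nan, nan], [331.7, 176.1]]
w [[329.0, 230.0], [348.0, 312.0], [423.0, 345.0], [507.0, 316.0], [552.0, 239.0]] [[325.8, 230.3], [nan, nan], [nan, nan], [502.5, 317.9], [547.0, 240.4]]
[ 0.5775 -0.0079  0.1264] [-3.1412  0.0016 -2.6913] [ 0.3976  0.0016 -0.3525]
```

View pics/w1.png

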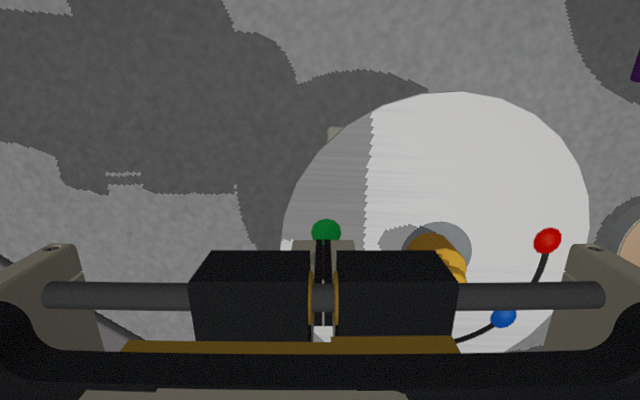

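View pics/s1.png

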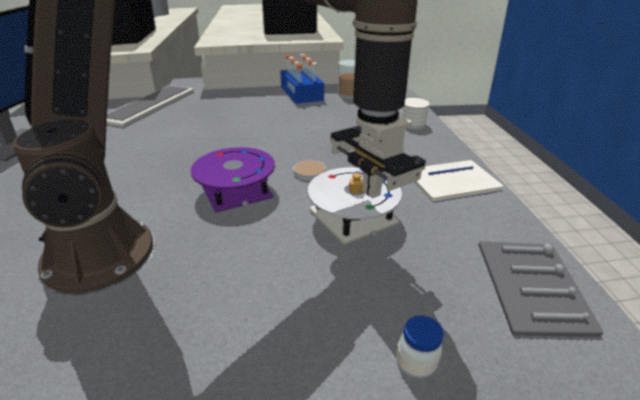

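The wrist view shows the closed fingertips just above green (326,230), with the weight at (440,255) clear of the gripper. The side view shows the fingertips at (375,190) over green (369,206). The wrist picture puts the bumps about 4 px off the fit, so I'll check that against the visible finger gap.

```bash
python3 - <<'E'
from fit import *
from scipy.spatial.transform import Rotation as Ro
p0=[.5592,.0673,.4057]
f=cams.grab_frame('wrist')
x,e=fit([f],p0,[40]);print(x,e.round(1))
s=get_state();R=Ro.from_euler('xyz',s['ee_rot']).as_matrix();P=np.array(s['eef_pos'])
L=np.array([[0,0,.019],[0,0,0],[0,0,-.02],[.0095,0,.019],[-.0095,0,.019],[0,.01,.019]])
print(proj(f,(P+L@R.T)).round(1).tolist()); print('tool axes',R[:,0],R[:,1], 'tip',P+R[:,2]*.019)
c=cv2.resize(f['img'][200:360,240:410],None,fx=4,fy=3.7,interpolation=3)
cv2.imwrite('pics/w2.png',c[:590,:,::-1])
E
```

```text
[0.5609 0.0652 0.3953] [-1.  -0.1  0.   0.   0.   0.   0.  -0.2  1.1  0.5]
[[325.1, 251.9], [325.3, 269.6], [325.7, 293.1], [325.1, 236.1], [325.0, 267.2], [343.2, 251.9]]
tool axes [-0.9003 -0.4352 -0.0014] [-0.4352  0.9003 -0.0002] tip [ 0.5774 -0.0078  0.1072]
```

View pics/w2.png

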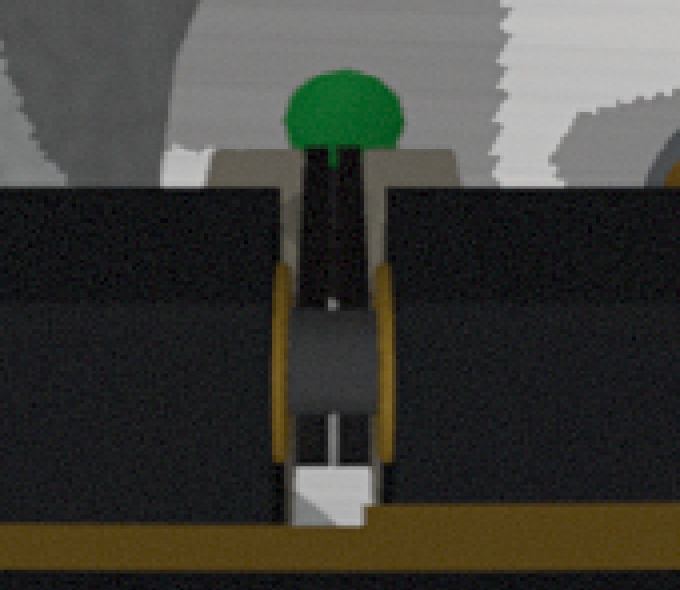

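Wrist and outer cameras agree to about 2 mm, so I use the centre (559.0, 66.2) mm. Next I descend onto green and work out the waypoints.

```bash
python3 -m creep '{"translation":[[-1,1,-10],[0,0,-9],[0,0,-4],[0,0,-2],[0,0,-1],[0,0,0]],"spin":[0,0,0,0,0,0],"gripper":[0,0,0,0,0,0]}'
python3 -m creep '{"translation":[[0,0,-1],[0,0,-1],[0,0,-1],[0,0,0]],"spin":[0,0,0,0],"gripper":[0,0,0,0]}'
python3 - <<'E'
import numpy as np
a=np.radians(-100+23.24+np.arange(0,201,4));P=np.c_[559+75*np.cos(a),66.2+75*np.sin(a)]
r=np.round(P-P[0]);d=np.diff(r,axis=0).astype(int)
for i in range(0,50,8): print(P[min(i+8,50)].round(1),',0],'.join('[%d,%d'%tuple(q) for q in d[i:i+8])+',0]')
E
```

```text
t: 4.4
eef_pos: [0.5761, -0.0066, 0.0992]
ee_rot: [-3.142, -0.0, -2.691]
force: [-0.7, -0.1, -0.8]
width: 0.0003
gripper_force: 0.0
t: 4.8
eef_pos: [0.5763, -0.0065, 0.0965]
ee_rot: [-3.141, 0.0, -2.691]
force: [-0.7, -0.6, 2.5]
width: 0.0006
gripper_force: 1.0
[612.3  13.4] [5,1,0],[5,2,0],[5,2,0],[4,3,0],[5,2,0],[4,3,0],[4,4,0],[4,3,0]
[632.1  49.6] [4,4,0],[3,4,0],[3,4,0],[3,5,0],[2,5,0],[2,4,0],[2,5,0],[1,5,0]
[629.8  90.9] [1,6,0],[1,5,0],[0,5,0],[0,5,0],[-1,5,0],[-1,6,0],[-1,5,0],[-1,5,0]
[606.  124.7] [-2,5,0],[-2,4,0],[-3,5,0],[-3,4,0],[-3,4,0],[-4,4,0],[-3,4,0],[-4,3,0]
[567.8 140.7] [-4,4,0],[-5,2,0],[-4,3,0],[-5,2,0],[-5,2,0],[-5,2,0],[-5,1,0],[-5,0,0]
[527. 134.] [-6,1,0],[-5,0,0],[-5,0,0],[-5,-1,0],[-5,-1,0],[-5,-1,0],[-5,-2,0],[-5,-2,0]
[517.9 128.9] [-5,-3,0],[-4,-2,0]
```

```bash
python3 -m creep '{"translation":[[0,0,-1],[0,0,-1],[0,0,-1],[0,0,-1],[0,0,0],[0,0,0]],"spin":[0,0,0,0,0,0],"gripper":[0,0,0,0,0,0]}'
python3 -c "
from h import *
print(get_state()['force'])"
python3 -m creep '{"translation":[[0,0,-1],[0,0,-1],[0,0,0],[0,0,0]],"spin":[0,0,0,0],"gripper":[0,0,0,0]}'
```

```text
t: 5.4
eef_pos: [0.5763, -0.0065, 0.0925]
ee_rot: [-3.141, 0.0, -2.691]
force: [0.5, -0.1, 3.2]
width: 0.0002
gripper_force: 1.7
[ 0.46033054 -0.09540903  3.24455806]
t: 5.8
eef_pos: [0.5762, -0.0065, 0.0904]
ee_rot: [-3.141, 0.0, -2.691]
force: [0.5, 0.5, 4.2]
width: 0.0001
gripper_force: 2.0
```

```bash
python3 -m creep '{"translation":[[5,1,0],[5,2,0],[5,2,0],[4,3,0],[5,2,0],[4,3,0],[4,4,0],[4,3,0]],"spin":[0,0,0,0,0,0,0,0],"gripper":[0,0,0,0,0,0,0,0]}'
python3 -m creep '{"translation":[[4,4,0],[3,4,0],[3,4,0],[3,5,0]],"spin":[0,0,0,0],"gripper":[0,0,0,0]}'
```

```text
t: 6.6
eef_pos: [0.6124, 0.0138, 0.0903]
ee_rot: [-3.142, -0.0, -2.691]
force: [-2.2, -1.9, 4.0]
width: 0.0006
gripper_force: 1.7
t: 7.0
eef_pos: [0.6255, 0.0307, 0.0905]
ee_rot: [-3.141, 0.0, -2.691]
force: [-2.0, -2.2, 3.5]
width: 0.0005
gripper_force: 2.0
```

```bash
python3 -m creep '{"translation":[[2,5,0],[2,4,0],[2,5,0],[1,5,0],[1,6,0],[1,5,0],[0,5,0],[0,5,0]],"spin":[0,0,0,0,0,0,0,0],"gripper":[0,0,0,0,0,0,0,0]}'
python3 -m creep '{"translation":[[-1,5,0],[-1,6,0],[-1,5,0],[-1,5,0],[-1,3,0]],"spin":[0,0,0,0,0],"gripper":[0,0,0,0,0]}'
python3 - <<'E'
from fit import *
f=cams.grab_frame('wrist');p0=[.5592,.0673,.4057,.0715]
print(proj(f,pts(p0)).round(0).tolist(),blobs(f,p0,30).round(1).tolist())
a=cams.grab_frame('side')['img'][120:260,280:440];b=f['img']
cv2.imwrite('pics/m.png',np.vstack([cv2.resize(b,(400,250)),cv2.resize(a,(400,350),interpolation=3)])[:,:,::-1])
print(get_state()['eef_pos'])
E
```

```text
t: 7.8
eef_pos: [0.6341, 0.0709, 0.0904]
ee_rot: [-3.142, 0.0, -2.691]
force: [1.2, -2.0, 2.7]
width: 0.0004
gripper_force: 1.7
t: 8.3
eef_pos: [0.6292, 0.095, 0.0905]
ee_rot: [-3.142, 0.001, -2.69]
force: [1.0, -3.0, 4.3]
width: 0.0005
gripper_force: 2.1
[[181.0, 75.0], [222.0, 201.0], [329.0, 252.0], [440.0, 210.0], [493.0, 91.0]] [[180.0, 80.2], [220.4, 203.0], [323.7, 248.6], [434.0, 212.0], [485.8, 94.6]]
[0.6291 0.0953 0.0905]
```

View pics/m.png

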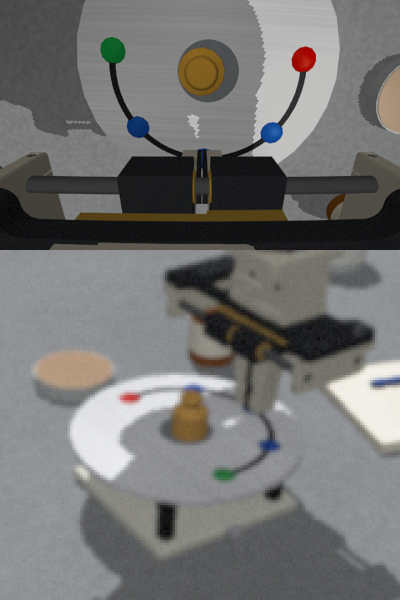

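The composite shows the fingertips on the line over blue2, aligned in the wrist view at (203,150). The weight is still standing and the pan is pressed. Continuing over blue3.

```bash
python3 -m creep '{"translation":[[-2,2,0],[-2,4,0],[-3,5,0],[-3,4,0],[-3,4,0],[-4,4,0],[-3,4,0],[-4,3,0]],"spin":[0,0,0,0,0,0,0,0],"gripper":[0,0,0,0,0,0,0,0]}'
python3 -m creep '{"translation":[[-4,4,0],[-5,2,0],[-4,3,0],[-5,2,0],[-5,2,0],[-3,1,0]],"spin":[0,0,0,0,0,0],"gripper":[0,0,0,0,0,0]}'
```

```text
t: 9.2
eef_pos: [0.6049, 0.1249, 0.0904]
ee_rot: [-3.142, 0.0, -2.691]
force: [2.2, -1.3, 3.9]
width: 0.0008
gripper_force: 1.6
t: 9.8
eef_pos: [0.5785, 0.1387, 0.0904]
ee_rot: [3.141, 0.0, -2.691]
force: [2.8, -0.7, 4.5]
width: 0.0005
gripper_force: 2.0
```

```bash
python3 -m creep '{"translation":[[-5,1,0],[-5,1,0],[-5,0,0],[-5,0,0],[-5,0,0],[-5,-1,0],[-5,-1,0],[-4,-1,0]],"spin":[0,0,0,0,0,0,0,0],"gripper":[0,0,0,0,0,0,0,0]}'
python3 -m creep '{"translation":[[-4,-1,0],[-4,-1,0],[-5,-2,0],[-4,-2,0],[-3,-2,0],[-2,-1,0],[0,0,0],[0,0,0]],"spin":[0,0,0,0,0,0,0,0],"gripper":[0,0,0,0,0,0,0,0]}'
python3 - <<'E'
from fit import *
f=cams.grab_frame('wrist');p0=[.5592,.0673,.4057,.0705]
print(proj(f,pts(p0)).round(0).tolist(),blobs(f,p0,30).round(1).tolist())
a=cams.grab_frame('side')['img'][120:260,280:440];b=f['img']
cv2.imwrite('pics/e.png',np.vstack([cv2.resize(b,(400,250)),cv2.resize(a,(400,350),interpolation=3)])[:,:,::-1])
s=get_state();print(s['eef_pos'],s['force'],s['t'])
E
```

```text
t: 10.6
eef_pos: [0.5396, 0.1374, 0.0904]
ee_rot: [3.141, 0.0, -2.691]
force: [1.8, 0.0, 3.4]
width: 0.0005
gripper_force: 1.6
t: 11.4
eef_pos: [0.5176, 0.1281, 0.0901]
ee_rot: [-3.142, -0.001, -2.691]
force: [0.9, 1.1, 4.6]
width: 0.0007
gripper_force: 2.1
[[65.0, 242.0], [111.0, 333.0], [206.0, 371.0], [296.0, 342.0], [327.0, 254.0]] [[65.7, 238.0], [111.9, 333.0], [nan, nan], [nan, nan], [323.0, 253.2]]
[0.5176 0.1282 0.0901] [-0.1663  0.0022  5.2211] 11.5
```

View pics/e.png

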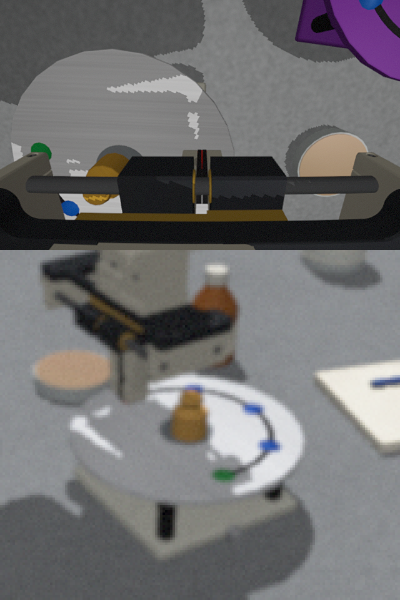

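The fingertips cover red, which shows through the finger gap at wrist (323,253). The force is about 4.6 N, so the pan is pressed about 7–8 mm. The weight is upright and the dish and bottle are untouched, so I'm handing in.

```bash
python3 -c "
from h import *
print(arm.job_done())"
```

```text
the job is handed in; nothing more can be done
None
```

I slid the closed fingertips from the green bump over all three blue bumps to the red one and handed the job in after about 11.5 s, fingertips resting on red; readings suggest the pan stayed pressed about 4–8 mm, clear of its bottom stop, with the weight upright and dish, bottle and jar untouched.

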